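Lay out the pump bearings on their end covers

ROBOT

A 7-joint arm with a two-finger parallel gripper is mounted at the origin on the work surface. World frame = base frame: x ahead of the robot, y to its left, z up, the work surface at z = 0. Lengths are in m, angles in rad, forces in N, time in s.
With the tool pointing down it reaches from about 0.4 to 0.85 m from the base axis. Payload 4.5 kg.
Tool frame: the origin (TCP) lies at the very end of the fingers, on their centre line; the grasp point (between the pads) lies 19 mm behind it; z points along the fingers, y is the line along which they close (so a half turn about z gives the same grasp; the last joint's range is limited). The gripper opens to 85 mm and grips with 20 to 120 N. Pads are 22 mm wide; open, the fingers measure 114 mm over their backs; the gripper's body (76 mm by 85 mm) begins 54 mm behind the grasp point. The pads swing forward as they close: fully open they stand 13 mm farther back than shut.
Start: joints at [-1.283, 0.689, -0.195, 1.565, 0.157, 0.902, -0.215], TCP at [0.157, 0.605, 0.231] pointing down, gripper open.
Joint ranges: [-3.01, 3.01], [-0.46, 2.08], [-1.47, 1.51], [0.13, 2.56], [-1, 4.14], [0.04, 2.09], [-2.66, 2.66]. Speed limits (rad/s): [2.57, 2.57, 3.14, 3.14, 3.14, 3.14, 3.14].

INTERFACE

Orientations are given as a unit quaternion [w, x, y, z].
In Python, from plant import * gives the robot as it stands.
- The arm moves only by the tool drive_tool, never from a script. Its argument "deltas" is a list of rows, each a list of 5 numbers: the opening, from -1 (shut) to 1 (fully open), then the shift along the tool's x, y, z in m, then the turn about the tool's z in degrees. A call has 1 to 10 rows; each row is the pose to reach, as a shift and turn from the pose commanded when the call began, along the tool's axes at that moment; what a row does not reach only later rows make up. A row lasts 1/10 s, in which the tool goes at most 50 mm and 8.59 degrees, less where a joint would pass 70% of its speed; a pose out of reach is approached as far as the arm can. A call with a gripper value outside its range is refused whole. The fingers move at their own pace and stop on an object; the grip force is fixed at half the most. Time passes only in rows, so rows that repeat a pose let the fingers close. It gives the time, the measured TCP pose, the force, the opening and the grip force at its end, in the units of the state.
- observe(): the state, without advancing time (a new reading comes with each control period).
- camera(name): name is "scene" or "top" or "wrist"; returns a dict with "color" (420x560x3 uint8, red, green, blue), "fx", "fy", "cx", "cy" (pixels), "dist_coeffs" ([k1, k2, p1, p2, k3] as OpenCV has them; the pictures are not rectified), "extrinsics" (4x4, takes a point from world to camera coordinates); the wrist camera has in their place "mount" (4x4, takes a point from camera to tool coordinates, whose origin is the TCP and whose axes are the flange's). Camera axes: x right, y down, z forward; pixel columns grow to the right and rows downward; lengths in m; the calibration is good to about 2 mm. A picture is of the moment at which its call begins: read the wrist's pose just before it. There is no depth.
- job_done(): hands the job in; it is judged then, once.
The state is a dict: "time": time; "qpos": joint angles; "qvel": joint speeds; "effort": joint torques, N m; "eef_pos": TCP position; "ee_rot": TCP orientation; "contact_force": force on the tool from outside, world axes, zero at the start; "wrist_torque": the same for the moment, N m; "width": finger opening in m; "finger_force": force on a finger pad.
Only numpy, scipy, OpenCV 4.12 (cv2) and the standard library are available. Lean on these libraries where they do the work, as an engineer would, in place of code of your own. Each camera call takes 0.05 s, during which the arm holds its last target. There are 200 camera calls.

TASK

Lay the parts out for rebuilding the pump: set each of the four ball bearings flat and centred on the raised seat of its own end cover, the smallest bearing on the smallest cover and so on up to the largest on the largest. Set them down without dropping them, and leave the gear and the hex nut where they lie.

Things in the scene. Friction and masses are not known exactly. Their poses are not given: they have to be found in the camera images.
- bearing_xs: The smallest ball bearing: a loose flat steel ring, 26 mm outside diameter, 10 mm bore, 8 mm thick, about 19 g, with bright inner and outer races and a darker shield between. Lies flat on the bench. Origin at its centre, at half thickness; z is its axis.
- bearing_s: The second smallest ball bearing: a loose flat steel ring, 35 mm outside diameter, 15 mm bore, 11 mm thick, about 45 g, with bright inner and outer races and a darker shield between. Lies flat on the bench. Origin at its centre, at half thickness; z is its axis.
- bearing_m: The second largest ball bearing: a loose flat steel ring, 47 mm outside diameter, 20 mm bore, 14 mm thick, about 106 g, with bright inner and outer races and a darker shield between. Lies flat on the bench. Origin at its centre, at half thickness; z is its axis.
- bearing_l: The largest ball bearing: a loose flat steel ring, 62 mm outside diameter, 25 mm bore, 17 mm thick, about 230 g, with bright inner and outer races and a darker shield between. Lies flat on the bench. Origin at its centre, at half thickness; z is its axis.
- cover_xs: The smallest pump end cover, for the 26 mm bearing: a round metal casting fixed to the bench, grey flange 56 mm diameter and 8 mm thick with three small dark bolt holes, and in its middle a raised flat bright aluminium round seat 36 mm in diameter whose face is 16 mm above the bench, with a 10 mm hole through. Origin on its axis at the underside (bench level); z up.
- cover_s: The second smallest pump end cover, for the 35 mm bearing: a round metal casting fixed to the bench, grey flange 68 mm diameter and 8 mm thick with three small dark bolt holes, and in its middle a raised flat bright aluminium round seat 45 mm in diameter whose face is 16 mm above the bench, with a 15 mm hole through. Origin on its axis at the underside (bench level); z up.
- cover_m: The second largest pump end cover, for the 47 mm bearing: a round metal casting fixed to the bench, grey flange 82 mm diameter and 8 mm thick with three small dark bolt holes, and in its middle a raised flat bright aluminium round seat 57 mm in diameter whose face is 16 mm above the bench, with a 20 mm hole through. Origin on its axis at the underside (bench level); z up.
- cover_l: The largest pump end cover, for the 62 mm bearing: a round metal casting fixed to the bench, grey flange 100 mm diameter and 8 mm thick with three small dark bolt holes, and in its middle a raised flat bright aluminium round seat 72 mm in diameter whose face is 16 mm above the bench, with a 25 mm hole through. Origin on its axis at the underside (bench level); z up.
- gear: A loose steel spur gear, toothed, 44 mm diameter, 20 mm high plus a 25 mm wide hub 4 mm higher, 15 mm bore, 170 g. Not to be moved. Origin at the centre of its underside.
- hex_nut: A loose large six-sided steel nut, 46 mm across flats (53 mm over corners), 24 mm high, 200 g. Not to be moved. Origin at the centre of its underside.
Things that resemble listed ones, but are neither listed nor needed, are in the scene too. What is shaped like the bearing_s but yellow is not meant. Leave any green look-alike of the cover_s alone.

How it is judged:
By the outcome, as a careful person would: the job done as asked, in the order asked, and still so for the second after the job is handed in, with the robot touching nothing.
It also fails if it takes over 128 s, if anything falls off the work surface, if the arm or the gripper's body presses on something with over 40 N, if the wrist force passes 120 N, or if a joint passes its speed limit or range.

## Working session

There is one attempt and no reset: what is moved stays moved. The work goes in short steps, Python scripts to look and compute and a tool call to move; the robot and the scene stay as the last step left them, time stands still between calls to the robot, and variables do not carry over. Pictures are saved under pics/ and viewed, at most 14 in all, crops included, and the job is handed in when it is done.

Besides the shell and the picture viewer there is one more tool, called after "Call:" as a command line: name --pt "numbers of a row" for each row, then --argument value for the rest. drive_tool: Moves the arm, as the interface text tells. Its arguments: {"type":"object","properties":{"deltas":{"type":"array"}},"required":["deltas"]}

```bash
mkdir -p pics; ls; python3 - <<'E'
from plant import *
import cv2
s=observe();print(s)
for n in ("top","scene"):
    c=camera(n);print(n,c["fx"],c["fy"],c["cx"],c["cy"],c["dist_coeffs"],c["extrinsics"])
    cv2.imwrite(f"pics/{n}0.png",c["color"][:,:,::-1])
E
```

```text
pics
{'time': 0.0, 'qpos': array([-1.28320152,  0.68999569, -0.19453279,  1.56636864,  0.15728458,
        0.90247195, -0.21506491]), 'qvel': array([ 0.00141132, -0.00028737, -0.00090079, -0.00149299, -0.00103648,
        0.00018032, -0.00130521]), 'effort': array([ 4.95185104e-04, -5.39624906e+01, -1.26668919e+00, -1.58538061e+01,
        9.00949293e-03,  9.56898410e-03,  1.11618021e-05]), 'eef_pos': array([0.15679408, 0.60433573, 0.23047065]), 'ee_rot': array([-6.40115069e-05,  1.26493829e-01,  9.91966962e-01, -9.24043781e-04]), 'contact_force': array([-0.14557006, -1.08457355, -0.17439854]), 'wrist_torque': array([-0.00666028, -0.03631933, -0.00283024]), 'finger_force': 0.0, 'width': 0.08532322346986126}
top 473.83284970842516 473.83284970842516 283.3824165093848 210.10999148255692 [-0.07846603  0.          0.          0.          0.        ] [[ 0.01110881 -0.99984989 -0.01329624 -0.01240626]
 [-0.98685725 -0.00881874 -0.16135365  0.54101791]
 [ 0.16121218  0.01491394 -0.98680708  1.01076067]
 [ 0.          0.          0.          1.        ]]
scene 458.3308975690888 458.3308975690888 279.9195067478736 208.6517512545207 [-0.09398806  0.          0.          0.          0.        ] [[ 0.67733193  0.73553324 -0.0145709  -0.34690142]
 [ 0.51725161 -0.49021967 -0.70152366 -0.24520469]
 [-0.52313692  0.46762755 -0.71249719  1.40220548]
 [ 0.          0.          0.          1.        ]]
```

View pics/top0.png

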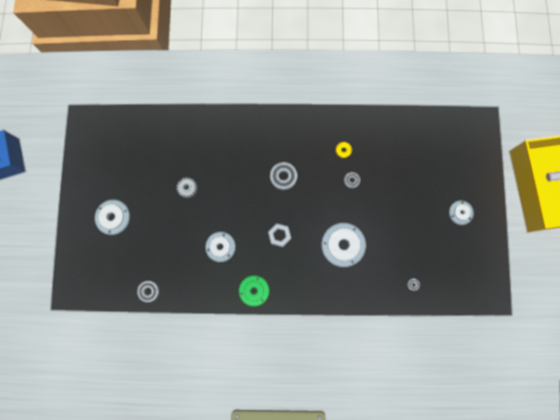

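View pics/scene0.png

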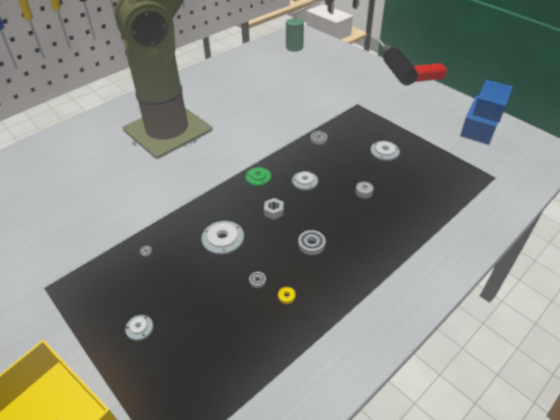

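The top view shows:
- Covers: l (344,245), m (112,217), s (220,247), xs (461,212).
- Bearings: l (283,176), m (148,291), s (352,180), xs (413,285).
- Not bearings: the gear (186,188) and the nut (280,235).
- Decoys: the yellow ring (344,150) and the green cover (254,291).

Next I'll fit each part's position and confirm them in enlarged crops.

```bash
cat > h.py <<'E'
import numpy as np, cv2
from scipy.spatial.transform import Rotation as R
def ray(px,c,T=None):
    "T: camera->world"
    K=np.array([[c["fx"],0,c["cx"]],[0,c["fy"],c["cy"]],[0,0,1.]])
    if T is None: T=np.linalg.inv(c["extrinsics"])
    u=cv2.undistortPoints(np.array(px,float).reshape(-1,1,2),K,np.array(c["dist_coeffs"])).reshape(-1,2)
    return T[:3,3],np.c_[u,np.ones(len(u))]@T[:3,:3].T
def at(px,z,c,T=None):
    o,d=ray(px,c,T); return o+d*((z-o[2])/d[:,2])[:,None]
def pose(s):
    T=np.eye(4);T[:3,:3]=R.from_quat(np.roll(s["ee_rot"],-1)).as_matrix();T[:3,3]=s["eef_pos"];return T
E
cat > obj.py <<'E'
O=dict(cover_l=(344,245,.016,.1),cover_m=(112,217,.016,.082),cover_s=(220,247,.016,.068),cover_xs=(461,212,.016,.056),
 bearing_l=(283,176,.017,.062),bearing_m=(148,291,.014,.047),bearing_s=(352,180,.011,.035),bearing_xs=(413,285,.008,.026),
 gear=(186,188,.024,.044),nut=(280,235,.024,.053),yellow=(344,150,.011,.035),green=(254,291,.008,.068))
E
python3 - <<'E'
from plant import *
from h import *; from obj import O
c=camera("top");g=cv2.cvtColor(c["color"],cv2.COLOR_RGB2GRAY)
tiles=[]
for n,(u,v,z,d) in O.items():
    r=int(d*0.5*480)+8
    m=np.zeros_like(g);cv2.circle(m,(u,v),r,255,-1)
    mx=c["color"].max(2)
    b=((mx>75)&(m>0)).astype(np.uint8)
    cs,_=cv2.findContours(b,cv2.RETR_EXTERNAL,cv2.CHAIN_APPROX_NONE)
    k=max(cs,key=cv2.contourArea);zt=.008 if 'cover' in n else z/2
    w=at(k.reshape(-1,2),zt,c)[:,:2].astype(np.float32)*1000
    (cx,cy),rad=cv2.minEnclosingCircle(w)
    print(n,np.round([cx,cy,2*rad],1),"R",round(np.hypot(cx,cy)))
    t=cv2.resize(c["color"][v-25:v+25,u-25:u+25,::-1],(190,190),interpolation=cv2.INTER_CUBIC)
    cv2.putText(t,n,(3,12),0,.45,(0,255,255),1);tiles.append(t)
cv2.imwrite("pics/tiles.png",np.vstack([np.hstack(tiles[i:i+4]) for i in (0,4,8)]))
E
```

```text
cover_l [ 469.4 -143.8  106.1] R 491
cover_m [528.2 394.2  88.2] R 659
cover_s [461.9 137.8  73.2] R 482
cover_xs [ 545.6 -417.9   61.8] R 687
bearing_l [628.9  -5.1  69.7] R 629
bearing_m [358.2 300.1  54.2] R 467
bearing_s [ 621.2 -164.5   42. ] R 643
bearing_xs [ 380.3 -302.2   31.5] R 486
gear [598.7 220.1  51. ] R 638
nut [489.1   2.6  57.9] R 489
yellow [ 693.8 -145.9   43.5] R 709
green [363.1  58.8  74.6] R 368
```

View pics/tiles.png

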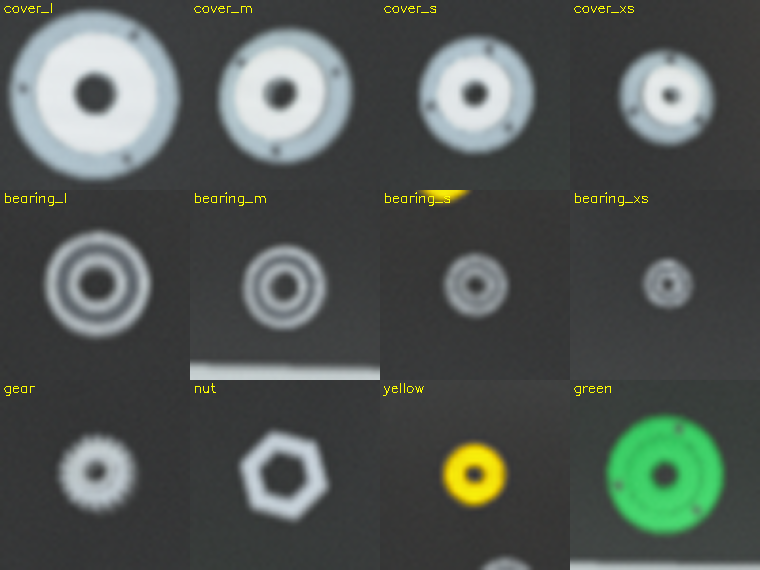

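All four bearings and covers are identified, and their fitted sizes agree with the given ones, with the same small blur added to each. Green and yellow are decoys, and the hubbed toothed part and the hexagon stay where they are. I'll go smallest first and hover over bearing_xs.

Call:
drive_tool --pt "0 -0.446 -0.353 0 -14.5" --pt "0 -0.446 -0.353 0 -14.5" --pt "0 -0.446 -0.353 0 -14.5" --pt "0 -0.446 -0.353 0 -14.5" --pt "0 -0.446 -0.353 0 -14.5" --pt "0 -0.446 -0.353 0 -14.5" --pt "0 -0.446 -0.353 0 -14.5" --pt "0 -0.446 -0.353 0 -14.5" --pt "0 -0.446 -0.353 0 -14.5" --pt "0 -0.446 -0.353 0 -14.5"

```text
time: 1.15
eef_pos: [0.4594, 0.2044, 0.2313]
ee_rot: [-0.0, 0.0, 1.0, 0.0]
contact_force: [0.6, 0.3, -0.7]
width: 0.0426
finger_force: 0.0
```

Call:
drive_tool --pt "0 0.079 -0.49 0.08 0" --pt "0 0.079 -0.49 0.08 0" --pt "0 0.079 -0.49 0.08 0" --pt "0 0.079 -0.49 0.08 0" --pt "0 0.079 -0.49 0.08 0" --pt "0 0.079 -0.506 0.08 0" --pt "0 0.079 -0.506 0.08 0" --pt "0 0.079 -0.506 0.08 0" --pt "0 0.079 -0.506 0.08 0" --pt "0 0.079 -0.506 0.08 0"

```text
time: 2.15
eef_pos: [0.3813, -0.2838, 0.1536]
ee_rot: [0.0, 0.0, 1.0, 0.0]
contact_force: [0.8, 0.0, 0.0]
width: 0.0427
finger_force: 0.0
```

```bash
cat > look.py <<'E'
import sys
from plant import *
from h import *
def look(name):
    s=observe();c=camera("wrist")
    np.set_printoptions(precision=4,suppress=True)
    cv2.imwrite(f"pics/{name}.png",c["color"][:,:,::-1])
    T=pose(s)@c["mount"]
    return s,c,T
E
python3 - <<'E'
from look import *
s,c,T=look("w1");print(s["eef_pos"],s["ee_rot"],s["qpos"]);print(c["mount"],c["fx"],c["cx"],c["cy"],c["dist_coeffs"])
E
```

```text
[ 0.3813 -0.2838  0.1536] [0.0001 0.0004 1.     0.0001] [ 0.7684  0.6463 -0.3565  2.0788  0.4607  0.4918  1.6371]
[[-0.0002 -0.9477 -0.3191  0.0815]
 [ 1.     -0.     -0.0006 -0.0011]
 [ 0.0005 -0.3191  0.9477 -0.1413]
 [ 0.      0.      0.      1.    ]] 343.6555293011369 278.6540901556386 212.96113022283197 [-0.007  0.     0.     0.     0.   ]
```

View pics/w1.png

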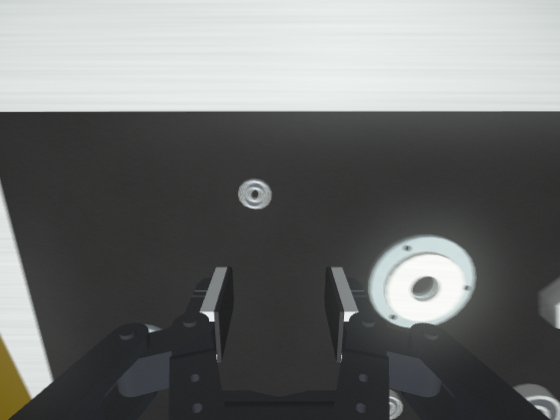

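The wrist view has bearing_xs in clear sight at (255,194), with cover_l at (422,282). I'll fit its silhouette for an exact centre.

```bash
cat > fit.py <<'E'
from look import *
DIM=dict(xs=(.026,.008,.056,.036),s=(.035,.011,.068,.045),m=(.047,.014,.082,.057),l=(.062,.017,.1,.072))
A=np.linspace(0,2*np.pi,72,endpoint=False)
def proj(P,c,T):
    W=np.linalg.inv(T);K=np.array([[c["fx"],0,c["cx"]],[0,c["fy"],c["cy"]],[0,0,1.]])
    return cv2.projectPoints(P,cv2.Rodrigues(W[:3,:3])[0],W[:3,3],K,np.array(c["dist_coeffs"]))[0].reshape(-1,2)
def cyl(xy,d,z0,z1,c,T):
    P=np.vstack([np.c_[xy[0]+d/2*np.cos(A),xy[1]+d/2*np.sin(A),0*A+z] for z in (z0,z1)])
    return cv2.convexHull(proj(P,c,T).astype(np.float32)).reshape(-1,2)
def cen(m):
    M=cv2.moments(m,True);return np.array([M["m10"],M["m01"]])/M["m00"],M["m00"]
def fit(parts,xy,c,T,thr=100,mask_r=1.35):
    "parts: (dia,z0,z1) cylinders whose union is the silhouette; xy first guess"
    mx=c["color"].max(2)
    def model(xy,k=1):
        m=np.zeros(mx.shape,np.uint8)
        for d,a,b in parts: cv2.fillPoly(m,[np.round(cyl(xy,d*k,a,b,c,T)*16).astype(np.int32)],1,shift=4)
        return m
    xy=np.array(xy,float);zc=parts[0][2]
    for i in range(8):
        o=((mx>thr)&(model(xy,mask_r)>0)).astype(np.uint8)
        cs,_=cv2.findContours(o,cv2.RETR_EXTERNAL,cv2.CHAIN_APPROX_NONE)
        k=max(cs,key=cv2.contourArea);o=np.zeros_like(o);cv2.drawContours(o,[k],-1,1,-1)
        po,ao=cen(o);pm,am=cen(model(xy))
        w=at([po,pm],zc,c,T);xy=xy+(w[0]-w[1])[:2]
    return xy,po,ao/am
def bearing(n,xy,c,T,z=0,**k): return fit([(DIM[n][0],z,z+DIM[n][1])],xy,c,T,**k)
def cover(n,xy,c,T,**k): return fit([(DIM[n][2],0,.008),(DIM[n][3],.008,.016)],xy,c,T,mask_r=1.2,**k)
E
python3 - <<'E'
from fit import *
s,c,T=look("w2");print(s["eef_pos"])
print("bearing_xs",bearing("xs",(.380,-.302),c,T))
print("cover_l",cover("l",(.469,-.144),c,T))
c=camera("top");T=np.linalg.inv(c["extrinsics"])
from obj import O
G=dict(cover_l=(.469,-.144),cover_m=(.528,.394),cover_s=(.462,.138),cover_xs=(.546,-.418),bearing_l=(.629,-.005),bearing_m=(.358,.300),bearing_s=(.621,-.1645),bearing_xs=(.380,-.302))
for n,g in G.items():
    k,q=n.split("_");print(n,globals()[k](q,g,c,T))
E
```

```text
[ 0.3774 -0.2944  0.1524]
bearing_xs (array([ 0.3803, -0.3039]), array([270.2683, 199.5014]), 0.9024081115335868)
cover_l (array([ 0.468 , -0.1465]), array([437.98  , 283.7363]), 0.9175824175824175)
cover_l (array([ 0.4694, -0.1441]), array([343.2964, 244.4969]), 1.017743979721166)
cover_m (array([0.5285, 0.3956]), array([111.5598, 216.6924]), 0.9806013579049466)
cover_s (array([0.4622, 0.1382]), array([219.9348, 246.4248]), 1.0121293800539084)
cover_xs (array([ 0.5464, -0.4189]), array([460.9449, 212.2184]), 0.962671905697446)
bearing_l (array([ 0.6289, -0.0049]), array([283.2362, 175.3463]), 0.987220447284345)
bearing_m (array([0.3583, 0.3002]), array([147.4304, 291.1671]), 0.9705159705159705)
bearing_s (array([ 0.621, -0.165]), array([351.7028, 179.5472]), 0.9814814814814815)
bearing_xs (array([ 0.3823, -0.3014]), array([412.9274, 283.4032]), 0.9051094890510949)
```

Call:
drive_tool --pt "0 0 -0.002 0 0" --pt "0 0 -0.002 0 0" --pt "0 0 -0.002 0 0" --pt "0 0 -0.002 0 0"

```text
time: 2.7
eef_pos: [0.3825, -0.2826, 0.1543]
ee_rot: [0.0, -0.001, 1.0, 0.0]
contact_force: [-0.1, -0.1, 0.9]
width: 0.0424
finger_force: 0.0
```

```bash
python3 - <<'E'
from fit import *
s,c,T=look("w3");print(s["eef_pos"],s["qvel"])
print("bearing_xs",bearing("xs",(.380,-.302),c,T,thr=85))
s,c,T=look("w3");print(s["eef_pos"])
print("bearing_xs",bearing("xs",(.380,-.302),c,T))
E
```

```text
[ 0.3825 -0.2826  0.1543] [ 0.0072  0.0008  0.0053 -0.003   0.0019  0.0005  0.0003]
bearing_xs (array([ 0.3803, -0.304 ]), array([255.6943, 192.639 ]), 0.9175126903553299)
[ 0.3823 -0.2829  0.1542]
bearing_xs (array([ 0.3804, -0.304 ]), array([255.9422, 192.7772]), 0.9043367346938775)
```

Call:
drive_tool --pt "0 0.002 -0.021 0 0" --pt "0 0.002 -0.021 0.05 0" --pt "0 0.002 -0.021 0.08 0" --pt "0 0.002 -0.021 0.08 0" --pt "0 0.002 -0.021 0.08 0" --pt "0 0.002 -0.021 0.08 0"

```text
time: 3.4
eef_pos: [0.3808, -0.305, 0.0754]
ee_rot: [0.001, 0.0, 1.0, -0.001]
contact_force: [-0.5, -0.2, 0.5]
width: 0.0424
finger_force: 0.0
```

```bash
python3 - <<'E'
from fit import *
for i in range(2):
    s,c,T=look("w4");print(s["eef_pos"],s["qvel"].max())
    print("bearing_xs",bearing("xs",(.380,-.304),c,T))
E
```

```text
[ 0.3808 -0.305   0.0754] 0.004493719639456395
bearing_xs (array([ 0.3802, -0.3038]), array([282.2506, 226.0445]), 0.9102281089036056)
[ 0.3809 -0.3052  0.0755] 0.003266618734774464
bearing_xs (array([ 0.3802, -0.3039]), array([282.5202, 225.9176]), 0.9136531365313653)
```

Call:
drive_tool --pt "0 0.0006 0.0012 0.04 0" --pt "0 0.0006 0.0012 0.065 0" --pt "0 0.0006 0.0012 0.0725 0" --pt "0 0.0006 0.0012 0.0725 0" --pt "0 0.0006 0.0012 0.0725 0"

```text
time: 4.0
eef_pos: [0.3798, -0.304, 0.0026]
ee_rot: [0.001, 0.0, 1.0, -0.0]
contact_force: [0.5, 0.5, 0.2]
width: 0.0426
finger_force: 0.0
```

Call:
drive_tool --pt "-1 0 0 0 0" --pt "-1 0 0 0 0" --pt "-1 0 0 0 0" --pt "-1 0 0 0 0" --pt "-1 0 0 0 0"

```text
time: 4.5
eef_pos: [0.3799, -0.3041, 0.0031]
ee_rot: [0.001, 0.001, 1.0, -0.001]
contact_force: [-0.5, 0.3, 7.6]
width: 0.022
finger_force: 58.4
```

```bash
python3 - <<'E'
from look import *
s,c,T=look("w5");print(s["eef_pos"],s["width"],s["contact_force"],s["wrist_torque"])
cv2.imwrite("pics/w5c.png",cv2.resize(c["color"][200:380,180:380,::-1],(800,720))[:600])
E
```

```text
[ 0.3799 -0.3041  0.0031] 0.022009529247849876 [-0.5356  0.2781  7.5707] [0.0966 0.0242 0.0259]
```

View pics/w5c.png

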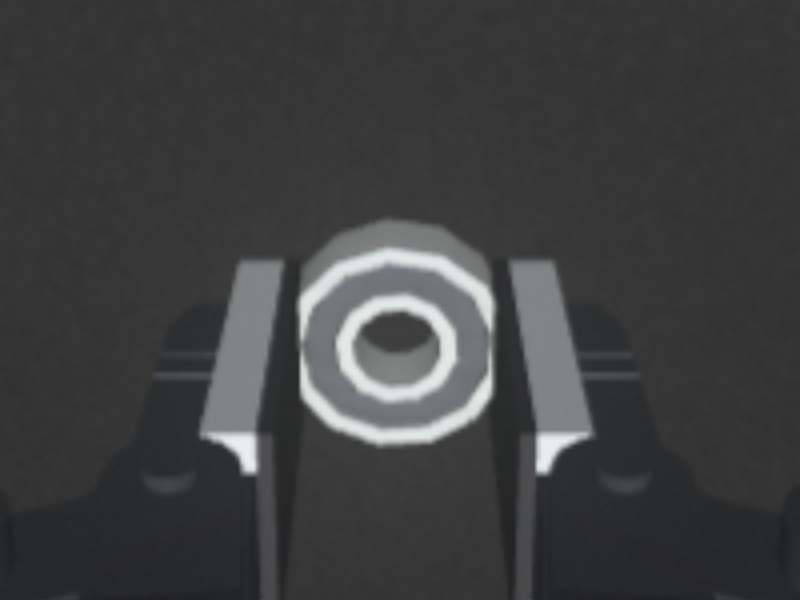

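Gripped and centred: the ring sits between the pads, level with their faces. Lifting it and hovering over cover_xs.

Call:
drive_tool --pt "-1 0 0 -0.03 0" --pt "-1 0 0 -0.08 0" --pt "-1 -0.05 -0.035 -0.12 0" --pt "-1 -0.085 -0.06 -0.147 0" --pt "-1 -0.12 -0.085 -0.147 0" --pt "-1 -0.155 -0.107 -0.147 0" --pt "-1 -0.166 -0.115 -0.147 0" --pt "-1 -0.166 -0.115 -0.147 0" --pt "-1 -0.166 -0.115 -0.147 0" --pt "-1 -0.166 -0.115 -0.147 0"

```text
time: 5.55
eef_pos: [0.5435, -0.4179, 0.1485]
ee_rot: [-0.001, 0.0, 1.0, 0.0]
contact_force: [-0.8, 0.3, -0.2]
width: 0.0222
finger_force: 58.9
```

```bash
python3 - <<'E'
from fit import *
for i in range(2):
    s,c,T=look("w6");print(s["eef_pos"],abs(s["qvel"]).max(),s["width"])
    print(cover("xs",(.546,-.419),c,T),cover("xs",(.546,-.419),c,T,thr=120))
E
```

```text
[ 0.5435 -0.4179  0.1485] 0.002161418618529334 0.02223062167726532
(array([ 0.5463, -0.4208]), array([276.5634, 199.7597]), 0.9178122257970167) (array([ 0.5463, -0.4209]), array([276.454 , 199.7929]), 0.9035087719298246)
[ 0.5437 -0.418   0.1486] 0.008968491676689066 0.022127510300016057
(array([ 0.5463, -0.4208]), array([276.6668, 199.5521]), 0.9170318434122116) (array([ 0.5463, -0.4209]), array([276.6306, 199.5499]), 0.9055555555555556)
```

View pics/w6.png

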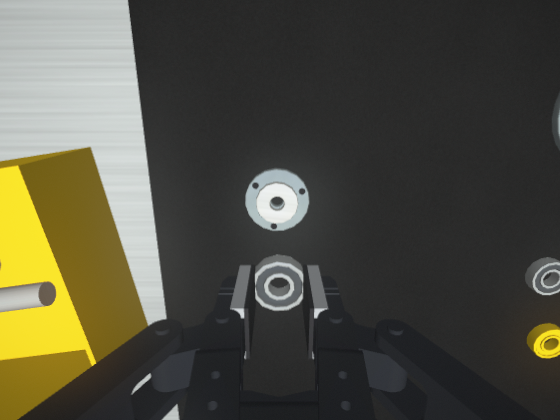

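The cover is clear at (277,200), with the held bearing hanging level at (279,285). Lowering to just above the seat.

Call:
drive_tool --pt "-1 -0.0023 -0.003 0.04 0" --pt "-1 -0.0023 -0.003 0.08 0" --pt "-1 -0.0023 -0.003 0.11 0" --pt "-1 -0.0023 -0.003 0.122 0" --pt "-1 -0.0023 -0.003 0.126 0" --pt "-1 -0.0023 -0.003 0.127 0" --pt "-1 -0.0023 -0.003 0.127 0"

```text
time: 6.35
eef_pos: [0.5486, -0.4223, 0.0233]
ee_rot: [0.001, 0.0, 1.0, -0.001]
contact_force: [1.0, 0.8, 0.1]
width: 0.0222
finger_force: 58.9
```

Call:
drive_tool --pt "-1 0 0 0.001 0" --pt "-1 0 0 0.002 0" --pt "-1 0 0 0.002 0" --pt "-1 0 0 0.002 0"

```text
time: 6.75
eef_pos: [0.5475, -0.4218, 0.0197]
ee_rot: [0.0, 0.0, 1.0, -0.0]
contact_force: [-0.3, 0.9, 0.4]
width: 0.0221
finger_force: 58.9
```

Call:
drive_tool --pt "-1 0.0016 0.0008 0 0" --pt "-1 0.0016 0.0008 0 0" --pt "-1 0.0016 0.0008 0.0006 0" --pt "-1 0.0016 0.0008 0.0006 0" --pt "-1 0.0016 0.0008 0.0006 0"

```text
time: 7.25
eef_pos: [0.5457, -0.4209, 0.0192]
ee_rot: [-0.0, 0.0, 1.0, 0.0]
contact_force: [-1.8, 1.1, 4.3]
width: 0.0216
finger_force: 59.5
```

Call:
drive_tool --pt "-0.3 0 0 0 0" --pt "-0.1 0 0 0 0" --pt "0 0 0 0 0" --pt "0 0 0 0 0" --pt "0 0 0 -0.02 0" --pt "0 0 0 -0.06 0" --pt "0 0 0 -0.1 0" --pt "0 0 0 -0.131 0" --pt "0 0 0 -0.131 0" --pt "0 0 0 -0.131 0"

```text
time: 8.25
eef_pos: [0.5464, -0.4213, 0.152]
ee_rot: [0.001, 0.0, 1.0, -0.001]
contact_force: [-0.1, 0.5, -0.5]
width: 0.0428
finger_force: 0.0
```

```bash
python3 - <<'E'
from fit import *
s,c,T=look("w7");print(s["eef_pos"],abs(s["qvel"]).max(),s["width"])
xy,p,r=cover("xs",(.546,-.421),c,T);print(xy,p,r)
u,v=np.round(p).astype(int);cv2.imwrite("pics/w7c.png",cv2.resize(c["color"][v-50:v+50,u-65:u+65,::-1],None,fx=6,fy=6,interpolation=cv2.INTER_CUBIC))
E
```

```text
[ 0.5464 -0.4213  0.152 ] 0.042727542580587766 0.04284032174990932
[ 0.5461 -0.4207] [280.9486 194.5336] 0.9170616113744076
```

View pics/w7c.png

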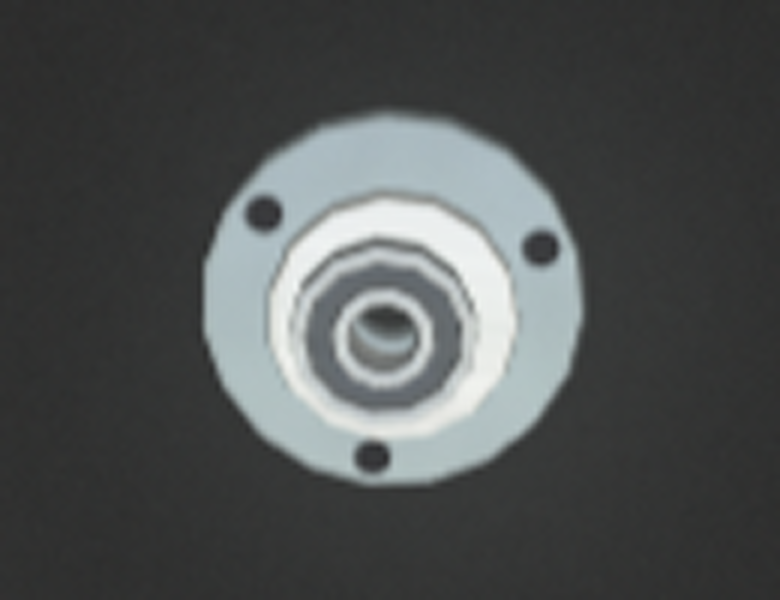

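```bash
python3 - <<'E'
from fit import *
s=observe();c=camera("wrist");T=pose(s)@c["mount"];print(s["eef_pos"])
b=lambda x,y:(216+(x+.5)/6-.5,145+(y+.5)/6-.5)
print(at([b(383,338)],.024,c,T),at([b(392,315)],.016,c,T),at([b(393,300)],.008,c,T))
for n,z,xy in (("xs",.024,(.546,-.421)),("xs",.016,(.546,-.421))): 
  for d in (.026,.010,.036): print(z,d,cyl(xy,d,z,z,c,T).mean(0),np.ptp(cyl(xy,d,z,z,c,T),axis=0))
E
```

```text
[ 0.54555002 -0.42082746  0.15042732]
[[ 0.54385803 -0.42145552  0.024     ]] [[ 0.54290992 -0.42019379  0.016     ]] [[ 0.54297423 -0.42000684  0.008     ]]
0.024 0.026 [279.9765  203.32541] [31.921722 30.5428  ]
0.024 0.01 [279.97617 203.4215 ] [12.2777405 11.745178 ]
0.024 0.036 [279.9769  203.22185] [44.1987   42.297974]
0.016 0.026 [279.94836 200.53195] [31.079712 29.817352]
0.016 0.01 [279.94818 200.6233 ] [11.953888 11.466324]
0.016 0.036 [279.9487  200.43364] [43.032867 41.292923]
```

Relative offset of bearing to seat is about (+1.0, −1.3) mm, so it is flat and well on the 36 mm seat. Next is bearing_s; the metallic one at top-view (352,180) is the one meant, not the yellow one at (344,150).

Call:
drive_tool --pt "0.2 -0.015 0.05 0 0" --pt "0.2 -0.03 0.1 0 0" --pt "0.2 -0.045 0.15 0 0" --pt "0.2 -0.06 0.2 0 0" --pt "0.2 -0.07 0.24 0 0" --pt "0.2 -0.075 0.256 0 0" --pt "0.2 -0.075 0.256 0 0" --pt "0.2 -0.075 0.256 0 0" --pt "0.2 -0.075 0.256 0 0"

```text
time: 9.25
eef_pos: [0.6199, -0.1684, 0.1492]
ee_rot: [-0.001, 0.002, 1.0, -0.001]
contact_force: [0.6, -0.1, 0.6]
width: 0.0515
finger_force: 0.0
```

```bash
cat > m.py <<'E'
import sys
from fit import *
k,n,x,y=sys.argv[1],sys.argv[2],float(sys.argv[3]),float(sys.argv[4])
E=[];X=[]
for i in range(3):
    s,c,T=look("m");xy,p,r=globals()[k](n,(x,y),c,T);E.append(s["eef_pos"]);X.append(xy)
print("tcp",np.mean(E,0),"std",np.std(E,0),"obj",np.mean(X,0),"px",p,r,"w",s["width"])
R_=pose(s)[:3,:3];print("tool shift to obj",R_.T@np.r_[np.mean(X,0)-np.mean(E,0)[:2],0], "yaw",np.degrees(np.arctan2(R_[1,1],R_[0,1])))
E
python3 m.py bearing s .621 -.165
```

```text
tcp [ 0.62   -0.1682  0.1493] std [0.0001 0.0003 0.0001] obj [ 0.6205 -0.167 ] px [281.1904 197.7055] 0.935127674258109 w 0.05091437913550372
tool shift to obj [-0.0005  0.0011 -0.    ] yaw 89.74986760315184
```

Call:
drive_tool --pt "0.2 -0.0005 0.0011 0.04 0" --pt "0.2 -0.0005 0.0011 0.09 0" --pt "0.2 -0.0005 0.0011 0.13 0" --pt "0.2 -0.0005 0.0011 0.143 0" --pt "0.2 -0.0005 0.0011 0.146 0" --pt "0.2 -0.0005 0.0011 0.146 0" --pt "0.2 -0.0005 0.0011 0.146 0"

```text
time: 10.1
eef_pos: [0.6234, -0.1643, 0.0062]
ee_rot: [0.002, 0.001, 1.0, -0.0]
contact_force: [-0.2, 0.3, 0.4]
width: 0.0509
finger_force: 0.0
```

Call:
drive_tool --pt "0.2 0 0 0 0" --pt "0.2 0 0 0 0" --pt "0.2 0 0 0 0"

```text
time: 10.4
eef_pos: [0.622, -0.164, 0.0047]
ee_rot: [0.001, 0.0, 1.0, -0.0]
contact_force: [-0.3, 0.2, 1.0]
width: 0.0514
finger_force: 0.0
```

Call:
drive_tool --pt "0.2 0.0013 -0.003 0.0015 0" --pt "0.2 0.0013 -0.003 0.0015 0" --pt "0.2 0.0013 -0.003 0.0015 0" --pt "0.2 0.0013 -0.003 0.0015 0"

```text
time: 10.8
eef_pos: [0.6202, -0.1668, 0.0023]
ee_rot: [-0.0, 0.0, 1.0, 0.0]
contact_force: [-0.2, 0.4, -1.2]
width: 0.0512
finger_force: 0.0
```

Call:
drive_tool --pt "-1 0 0 0 0" --pt "-1 0 0 0 0" --pt "-1 0 0 0 0" --pt "-1 0 0 0 0" --pt "-1 0 0 0 0"

```text
time: 11.3
eef_pos: [0.6204, -0.1667, 0.0028]
ee_rot: [0.0, 0.0, 1.0, 0.0]
contact_force: [-1.2, 0.9, 5.9]
width: 0.0321
finger_force: 59.2
```

Call:
drive_tool --pt "-1 0 0 -0.04 0" --pt "-1 0 0 -0.09 0" --pt "-1 0.015 0.03 -0.125 0" --pt "-1 0.035 0.07 -0.147 0" --pt "-1 0.055 0.11 -0.147 0" --pt "-1 0.075 0.15 -0.147 0" --pt "-1 0.095 0.19 -0.147 0" --pt "-1 0.115 0.225 -0.147 0" --pt "-1 0.135 0.26 -0.147 0" --pt "-1 0.15 0.29 -0.147 0"

```text
time: 12.3
eef_pos: [0.4689, 0.1252, 0.1493]
ee_rot: [-0.0, -0.0, 1.0, 0.0]
contact_force: [0.4, 0.2, 0.1]
width: 0.0318
finger_force: 59.5
```

Call:
drive_tool --pt "-1 0.008 0.015 0 0" --pt "-1 0.008 0.015 0 0" --pt "-1 0.008 0.015 0 0" --pt "-1 0.008 0.015 0 0"

```text
time: 12.7
eef_pos: [0.4631, 0.1367, 0.1492]
ee_rot: [0.0, 0.002, 1.0, -0.0]
contact_force: [-0.2, 0.3, -0.3]
width: 0.0318
finger_force: 59.6
```

```bash
python3 m.py cover s .462 .138
```

```text
tcp [0.4631 0.1367 0.1493] std [0.     0.0001 0.    ] obj [0.4622 0.1357] px [278.9845 194.8339] 0.9648772700059868 w 0.03194675606159643
tool shift to obj [ 0.0009 -0.001   0.    ] yaw 89.80828274685288
```

Call:
drive_tool --pt "-1 0.0009 -0.001 0.04 0" --pt "-1 0.0009 -0.001 0.08 0" --pt "-1 0.0009 -0.001 0.11 0" --pt "-1 0.0009 -0.001 0.123 0" --pt "-1 0.0009 -0.001 0.126 0" --pt "-1 0.0009 -0.001 0.126 0" --pt "-1 0.0009 -0.001 0.126 0" --pt "-1 0.0009 -0.001 0.126 0"

```text
time: 13.65
eef_pos: [0.4623, 0.1373, 0.0244]
ee_rot: [0.001, 0.001, 1.0, 0.0]
contact_force: [0.3, 0.4, -0.0]
width: 0.0322
finger_force: 59.6
```

Call:
drive_tool --pt "-1 0 -0.0016 0.002 0" --pt "-1 0 -0.0016 0.0035 0" --pt "-1 0 -0.0016 0.0045 0" --pt "-1 0 -0.0016 0.0045 0" --pt "-1 0 -0.0016 0.0045 0"

```text
time: 14.15
eef_pos: [0.4615, 0.1357, 0.0189]
ee_rot: [-0.0, 0.0, 1.0, 0.0]
contact_force: [-0.9, -0.5, -0.0]
width: 0.0319
finger_force: 59.6
```

Call:
drive_tool --pt "-1 -0.0006 0 0.0006 0" --pt "-1 -0.0006 0 0.0006 0" --pt "-1 -0.0006 0 0.0006 0"

```text
time: 14.45
eef_pos: [0.4616, 0.1357, 0.0188]
ee_rot: [-0.0, 0.0, 1.0, -0.0]
contact_force: [-2.2, -0.3, 5.8]
width: 0.032
finger_force: 60.2
```

Call:
drive_tool --pt "0 0 0 0 0" --pt "0.15 0 0 0 0" --pt "0.2 0 0 0 0" --pt "0.2 0 0 0 0" --pt "0.2 0 0 -0.02 0" --pt "0.2 0 0 -0.06 0" --pt "0.2 0 0 -0.1 0" --pt "0.2 0 0 -0.131 0" --pt "0.2 0 0 -0.131 0" --pt "0.2 0 0 -0.131 0"

```text
time: 15.45
eef_pos: [0.4625, 0.1355, 0.1497]
ee_rot: [0.001, 0.001, 1.0, 0.0]
contact_force: [-0.2, 1.1, -0.1]
width: 0.0513
finger_force: 0.0
```

```bash
cat > chk.py <<'E'
import sys
from fit import *
n,x,y,o=sys.argv[1],float(sys.argv[2]),float(sys.argv[3]),sys.argv[4]
s,c,T=look(o);xy,p,r=cover(n,(x,y),c,T);u,v=np.round(p).astype(int);print(s["eef_pos"],xy,p,r)
d,t,f,e=DIM[n];f=5
im=cv2.resize(c["color"][v-60:v+60,u-80:u+80,::-1],None,fx=f,fy=f,interpolation=cv2.INTER_CUBIC)
for dd,z,col in ((d,.016+t,(0,0,255)),(e,.016,(0,160,0))):
    q=(cyl(xy,dd,z,z,c,T)-[u-80,v-60]+.5)*f-.5;cv2.polylines(im,[np.round(q).astype(int)],True,col,1)
cv2.imwrite(f"pics/{o}c.png",im)
E
python3 chk.py s .462 .136 c2
```

```text
[0.4625 0.1355 0.1497] [0.4621 0.1356] [280.2274 194.9215] 0.9611767060236142
```

View pics/c2c.png

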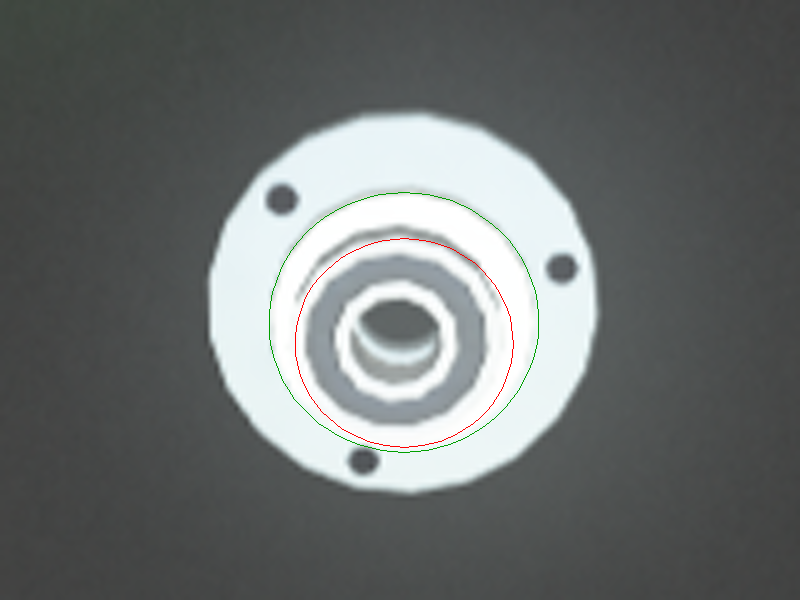

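Both placed bearings sit about 1.3 mm toward −y. That is a constant wrist-camera bias, because the ring centres itself in the jaws. I'll add +1.3 mm in y on placing from here. Next is bearing_m.

Call:
drive_tool --pt "0.5 0.025 0.04 0 0" --pt "0.5 0.05 0.08 0 0" --pt "0.5 0.075 0.12 0 0" --pt "0.5 0.095 0.15 0 0" --pt "0.5 0.104 0.165 0 0" --pt "0.5 0.104 0.165 0 0" --pt "0.5 0.104 0.165 0 0" --pt "0.5 0.104 0.165 0 0"

```text
time: 16.3
eef_pos: [0.3588, 0.2988, 0.1486]
ee_rot: [-0.0, 0.002, 1.0, -0.001]
contact_force: [-0.3, -0.2, -0.7]
width: 0.0641
finger_force: 0.0
```

```bash
python3 m.py bearing m .358 .300
```

```text
tcp [0.3589 0.299  0.1488] std [0.0001 0.0001 0.0001] obj [0.3586 0.2969] px [277.6772 197.2988] 0.9433167368824206 w 0.06412077717713179
tool shift to obj [ 0.0003 -0.0021  0.    ] yaw 89.80797032747441
```

Call:
drive_tool --pt "0.5 0.0003 -0.001 0.04 0" --pt "0.5 0.0003 -0.001 0.09 0" --pt "0.5 0.0003 -0.001 0.13 0" --pt "0.5 0.0003 -0.001 0.143 0" --pt "0.5 0.0003 -0.001 0.146 0" --pt "0.5 0.0003 -0.001 0.146 0" --pt "0.5 0.0003 -0.001 0.146 0" --pt "0.5 0.0003 -0.001 0.146 0" --pt "0.5 0.0003 -0.001 0.146 0"

```text
time: 17.35
eef_pos: [0.3584, 0.2997, 0.0036]
ee_rot: [0.0, 0.001, 1.0, 0.0]
contact_force: [0.2, -0.1, -0.7]
width: 0.0639
finger_force: 0.0
```

Call:
drive_tool --pt "0.5 0 -0.0015 0.001 0" --pt "0.5 0 -0.0015 0.001 0" --pt "-1 0 -0.0015 0.001 0" --pt "-1 0 -0.0015 0.001 0" --pt "-1 0 -0.0015 0.001 0" --pt "-1 0 -0.0015 0.001 0" --pt "-1 0 -0.0015 0.001 0"

```text
time: 18.05
eef_pos: [0.3582, 0.2983, 0.003]
ee_rot: [0.0, 0.0, 1.0, 0.0]
contact_force: [0.2, -0.1, 7.7]
width: 0.0443
finger_force: 59.9
```

Call:
drive_tool --pt "-1 0 0 -0.04 0" --pt "-1 0 0 -0.09 0" --pt "-1 -0.03 0.017 -0.12 0" --pt "-1 -0.07 0.04 -0.146 0" --pt "-1 -0.11 0.063 -0.146 0" --pt "-1 -0.145 0.083 -0.146 0" --pt "-1 -0.165 0.094 -0.146 0" --pt "-1 -0.17 0.097 -0.146 0" --pt "-1 -0.17 0.097 -0.146 0" --pt "-1 -0.17 0.097 -0.146 0"

```text
time: 19.05
eef_pos: [0.5261, 0.3945, 0.1479]
ee_rot: [-0.001, -0.0, 1.0, -0.001]
contact_force: [0.8, -0.5, -1.4]
width: 0.0443
finger_force: 61.7
```

```bash
python3 m.py cover m .5285 .3956
```

```text
tcp [0.5262 0.3945 0.1481] std [0.0001 0.     0.0002] obj [0.5342 0.393 ] px [278.4107 204.3163] 1.1057991513437058 w 0.04429112720461021
tool shift to obj [-0.0079 -0.0015 -0.    ] yaw 90.05418277233692
```

The fit merged with the held ring (area ratio 1.11), so I'll step back to clear the view.

Call:
drive_tool --pt "-1 -0.025 0.001 -0.02 0" --pt "-1 -0.025 0.001 -0.02 0" --pt "-1 -0.025 0.001 -0.02 0" --pt "-1 -0.025 0.001 -0.02 0"

```text
time: 19.6
eef_pos: [0.5516, 0.3958, 0.1678]
ee_rot: [-0.001, -0.0, 1.0, -0.0]
contact_force: [-0.8, 0.2, -0.8]
width: 0.0441
finger_force: 61.7
```

```bash
python3 m.py cover m .5285 .3946
```

```text
tcp [0.5517 0.3959 0.1678] std [0.0001 0.     0.    ] obj [0.5287 0.393 ] px [276.8739 165.1205] 0.9636761487964989 w 0.04420151810456439
tool shift to obj [ 0.023  -0.0029  0.    ] yaw 90.03655155261899
```

View pics/m.png

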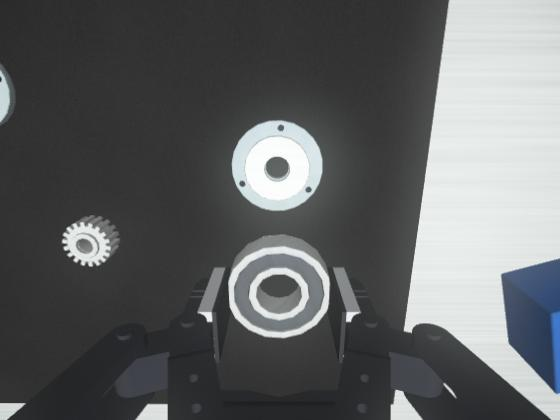

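The cover is clear at (277,165) and the ring is level at (279,291). Lowering with the bias correction.

Call:
drive_tool --pt "-1 0.0234 -0.0016 0.03 0" --pt "-1 0.0234 -0.0016 0.07 0" --pt "-1 0.0234 -0.0016 0.11 0" --pt "-1 0.0234 -0.0016 0.135 0" --pt "-1 0.0234 -0.0016 0.144 0" --pt "-1 0.0234 -0.0016 0.144 0" --pt "-1 0.0234 -0.0016 0.144 0" --pt "-1 0.0234 -0.0016 0.144 0"

```text
time: 20.55
eef_pos: [0.5306, 0.3956, 0.0263]
ee_rot: [0.001, 0.0, 1.0, 0.001]
contact_force: [-1.1, -0.3, -0.7]
width: 0.0438
finger_force: 61.8
```

Call:
drive_tool --pt "-1 0.001 -0.0008 0.002 0" --pt "-1 0.0018 -0.0012 0.0035 0" --pt "-1 0.0018 -0.0012 0.005 0" --pt "-1 0.0018 -0.0012 0.005 0" --pt "-1 0.0018 -0.0012 0.005 0"

```text
time: 21.05
eef_pos: [0.5279, 0.3933, 0.0193]
ee_rot: [-0.0, 0.0, 1.0, -0.0]
contact_force: [0.5, 0.6, -0.5]
width: 0.0436
finger_force: 61.8
```

Call:
drive_tool --pt "-1 -0.0004 0.001 0 0" --pt "-1 -0.0004 0.001 0.0005 0" --pt "-1 -0.0004 0.001 0.0008 0" --pt "-1 -0.0004 0.001 0.0008 0"

```text
time: 21.45
eef_pos: [0.5284, 0.3947, 0.0192]
ee_rot: [0.0, 0.0, 1.0, 0.0]
contact_force: [-0.6, -0.3, 5.5]
width: 0.0441
finger_force: 62.2
```

Call:
drive_tool --pt "0.25 0 0 0 0" --pt "0.4 0 0 0 0" --pt "0.5 0 0 0 0" --pt "0.5 0 0 0 0" --pt "0.5 0 0 -0.02 0" --pt "0.5 0 0 -0.06 0" --pt "0.5 0 0 -0.1 0" --pt "0.5 0 0 -0.131 0" --pt "0.5 0 0 -0.131 0" --pt "0.5 0 0 -0.131 0"

```text
time: 22.45
eef_pos: [0.5285, 0.3944, 0.1501]
ee_rot: [0.001, 0.0, 1.0, 0.0]
contact_force: [0.6, -0.8, -0.0]
width: 0.0639
finger_force: 0.0
```

```bash
python3 chk.py m .5287 .393 c3
```

```text
[0.5285 0.3944 0.1501] [0.5285 0.3928] [278.1721 194.8289] 0.9563758389261745
```

View pics/c3c.png

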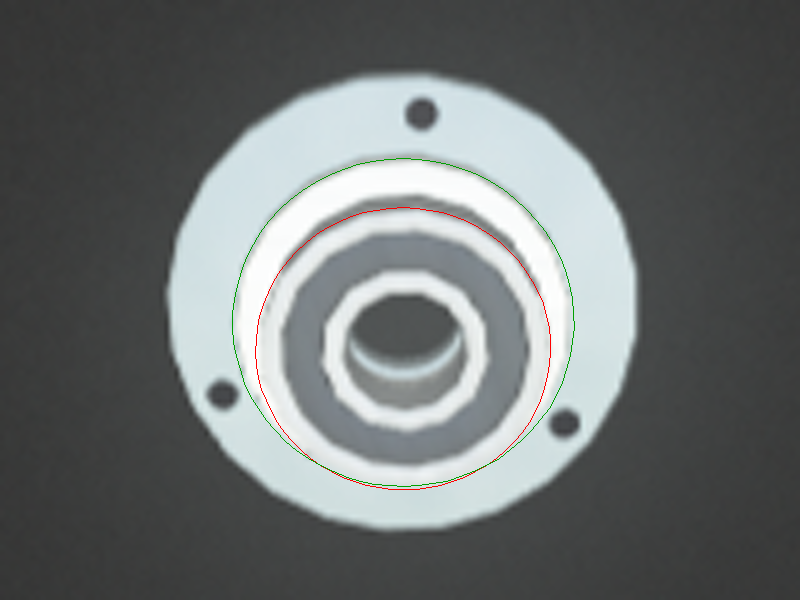

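bearing_m is centred to within 0.5 mm, which confirms the bias. On to bearing_l.

Call:
drive_tool --pt "0.85 -0.0125 -0.05 -0.02 0" --pt "0.85 -0.0245 -0.098 -0.02 0" --pt "0.85 -0.0365 -0.146 -0.02 0" --pt "0.85 -0.0485 -0.194 -0.02 0" --pt "0.85 -0.06 -0.24 -0.02 0" --pt "0.85 -0.072 -0.288 -0.02 0" --pt "0.85 -0.083 -0.333 -0.02 0" --pt "0.85 -0.093 -0.373 -0.02 0" --pt "0.85 -0.098 -0.393 -0.02 0" --pt "0.85 -0.1 -0.4 -0.02 0"

```text
time: 23.5
eef_pos: [0.6273, -0.0103, 0.1673]
ee_rot: [-0.002, 0.003, 1.0, -0.001]
contact_force: [-0.0, -0.1, 0.2]
width: 0.079
finger_force: 0.0
```

Call:
drive_tool --pt "0.85 0 0 0 0" --pt "0.85 0 0 0 0" --pt "0.85 0 0 0 0"

```text
time: 23.8
eef_pos: [0.6275, -0.003, 0.1695]
ee_rot: [-0.0, -0.001, 1.0, 0.001]
contact_force: [0.7, -0.2, 0.4]
width: 0.0787
finger_force: 0.0
```

```bash
python3 m.py bearing l .629 -.005
```

```text
tcp [ 0.6276 -0.0034  0.1696] std [0.0001 0.0003 0.0001] obj [ 0.6283 -0.0075] px [275.7606 192.4996] 0.9517224038219764 w 0.07906723392562288
tool shift to obj [-0.0007 -0.0042 -0.    ] yaw 90.12149406611844
```

Call:
drive_tool --pt "0.85 -0.0007 -0.0028 0.04 0" --pt "0.85 -0.0007 -0.0028 0.09 0" --pt "0.85 -0.0007 -0.0028 0.13 0" --pt "0.85 -0.0007 -0.0028 0.155 0" --pt "0.85 -0.0007 -0.0028 0.164 0" --pt "0.85 -0.0007 -0.0028 0.166 0" --pt "0.85 -0.0007 -0.0028 0.166 0" --pt "0.85 -0.0007 -0.0028 0.166 0" --pt "0.85 -0.0007 -0.0028 0.166 0"

```text
time: 24.85
eef_pos: [0.6297, -0.0085, 0.005]
ee_rot: [0.001, 0.001, 1.0, 0.0]
contact_force: [-0.5, 0.1, -0.5]
width: 0.0789
finger_force: 0.0
```

Call:
drive_tool --pt "0.85 0.0014 0.002 0.002 0" --pt "0.85 0.0014 0.002 0.0035 0" --pt "0.85 0.0014 0.002 0.0035 0" --pt "0.85 0.0014 0.002 0.0035 0"

```text
time: 25.25
eef_pos: [0.6272, -0.0066, -0.0]
ee_rot: [-0.0, 0.0, 1.0, -0.0]
contact_force: [0.0, 0.3, -0.0]
width: 0.0788
finger_force: 0.0
```

Call:
drive_tool --pt "0.85 -0.001 0 -0.001 0" --pt "0.85 -0.001 0 -0.001 0" --pt "-1 -0.001 0 -0.001 0" --pt "-1 -0.001 0 -0.001 0" --pt "-1 -0.001 0 -0.001 0" --pt "-1 -0.001 0 -0.001 0" --pt "-1 -0.001 0 -0.001 0"

```text
time: 25.95
eef_pos: [0.6285, -0.0064, 0.0017]
ee_rot: [0.0, 0.0, 1.0, -0.0]
contact_force: [-1.4, 0.0, 5.0]
width: 0.0598
finger_force: 64.1
```

Call:
drive_tool --pt "-1 0 0 -0.03 0" --pt "-1 0 0 -0.07 0" --pt "-1 0 0 -0.115 0" --pt "-1 0.02 -0.025 -0.15 0" --pt "-1 0.045 -0.055 -0.18 0" --pt "-1 0.07 -0.085 -0.19 0" --pt "-1 0.095 -0.115 -0.19 0" --pt "-1 0.11 -0.132 -0.19 0" --pt "-1 0.1155 -0.138 -0.19 0" --pt "-1 0.1155 -0.138 -0.19 0"

```text
time: 26.95
eef_pos: [0.5119, -0.1453, 0.1907]
ee_rot: [-0.0, 0.001, 1.0, -0.0]
contact_force: [0.3, 0.3, -1.9]
width: 0.0596
finger_force: 66.0
```

Call:
drive_tool --pt "-1 0 0 0 0" --pt "-1 0 0 0 0"

```text
time: 27.15
eef_pos: [0.514, -0.1426, 0.1911]
ee_rot: [0.001, -0.001, 1.0, 0.001]
contact_force: [0.5, 0.5, -2.3]
width: 0.0593
finger_force: 66.0
```

```bash
python3 m.py cover l .469 -.145
```

```text
tcp [ 0.5138 -0.1428  0.191 ] std [0.0002 0.0002 0.    ] obj [ 0.4696 -0.1461] px [276.5776 137.094 ] 0.978850037198427 w 0.059255013720128556
tool shift to obj [ 0.0442 -0.0033 -0.    ] yaw 90.08365930768475
```

View pics/m.png

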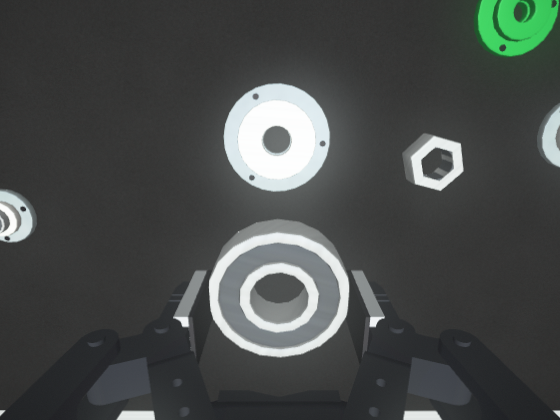

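Call:
drive_tool --pt "-1 0.044 -0.002 0 0" --pt "-1 0.044 -0.002 0.04 0" --pt "-1 0.044 -0.002 0.08 0" --pt "-1 0.044 -0.002 0.12 0" --pt "-1 0.044 -0.002 0.15 0" --pt "-1 0.044 -0.002 0.163 0" --pt "-1 0.044 -0.002 0.167 0" --pt "-1 0.044 -0.002 0.167 0" --pt "-1 0.044 -0.002 0.167 0" --pt "-1 0.044 -0.002 0.167 0"

```text
time: 28.3
eef_pos: [0.4694, -0.1466, 0.0249]
ee_rot: [0.001, 0.001, 1.0, -0.0]
contact_force: [0.6, 0.1, -3.1]
width: 0.0594
finger_force: 66.0
```

Call:
drive_tool --pt "-1 -0.0004 0.0018 0.002 0" --pt "-1 -0.0004 0.0018 0.004 0" --pt "-1 -0.0004 0.0018 0.0055 0" --pt "-1 -0.0004 0.0018 0.0055 0" --pt "-1 -0.0004 0.0018 0.0055 0"

```text
time: 28.8
eef_pos: [0.469, -0.1447, 0.0185]
ee_rot: [-0.0, 0.0, 1.0, 0.0]
contact_force: [0.5, -0.7, -3.5]
width: 0.0597
finger_force: 66.0
```

Call:
drive_tool --pt "-1 -0.0007 0 0.0005 0" --pt "-1 -0.0007 0 0.001 0" --pt "-1 -0.0007 0 0.0012 0" --pt "-1 -0.0007 0 0.0012 0"

```text
time: 29.2
eef_pos: [0.47, -0.1446, 0.0177]
ee_rot: [0.0, 0.0, 1.0, -0.0]
contact_force: [-0.3, 0.4, 5.8]
width: 0.0595
finger_force: 66.8
```

Call:
drive_tool --pt "0.6 0 0 0 0" --pt "0.75 0 0 0 0" --pt "0.85 0 0 0 0" --pt "0.85 0 0 0 0" --pt "0.85 0 0 -0.02 0" --pt "0.85 0 0 -0.06 0" --pt "0.85 0 0 -0.11 0" --pt "0.85 0 0 -0.15 0" --pt "0.85 0 0 -0.172 0" --pt "0.85 0 0 -0.172 0"

```text
time: 30.2
eef_pos: [0.4717, -0.1449, 0.1922]
ee_rot: [0.003, 0.001, 1.0, -0.001]
contact_force: [-0.1, 0.4, -0.5]
width: 0.0793
finger_force: 0.0
```

```bash
python3 chk.py l .4696 -.1461 c4
```

```text
[ 0.4717 -0.1449  0.1922] [ 0.4681 -0.1425] [282.5625 178.1429] 1.0652925056594782
```

View pics/c4c.png

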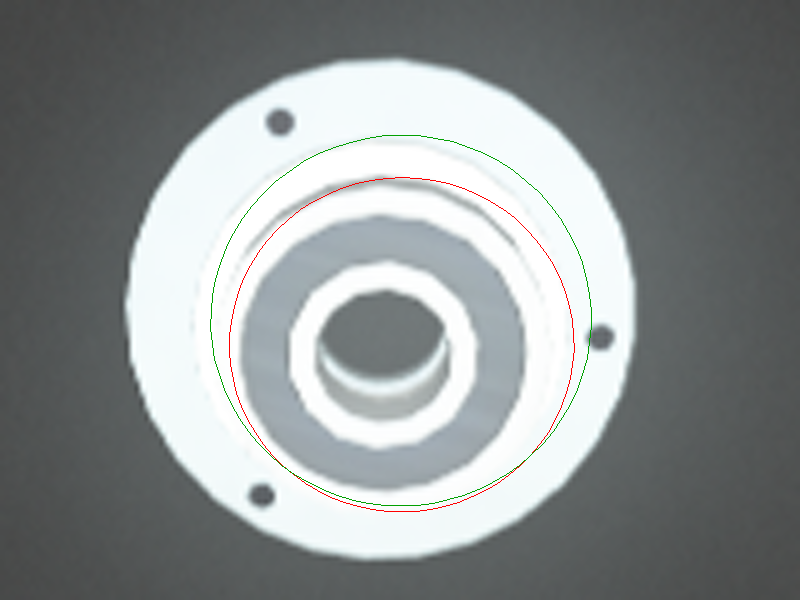

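```bash
python3 - <<'E'
from fit import *
s=observe();c=camera("wrist");T=pose(s)@c["mount"]
b=lambda x,y:(283-80+(x+.5)/5-.5,178-60+(y+.5)/5-.5)
print(s["eef_pos"],at([b(383,353.5)],.033,c,T),at([b(381.5,308)],.008,c,T))
# repeat for c2 picture: model overlay centres give image offset
E
```

```text
[ 0.47043925 -0.14506735  0.19044116] [[ 0.46667516 -0.14594985  0.033     ]] [[ 0.46419039 -0.14623303  0.008     ]]
```

Call:
drive_tool --pt "0.2 0.001 0.05 0.02 0" --pt "0.2 0.002 0.1 0.04 0" --pt "0.2 0.004 0.145 0.04 0" --pt "0.2 0.005 0.19 0.04 0" --pt "0.2 0.006 0.235 0.04 0" --pt "0.2 0.008 0.27 0.04 0" --pt "0.2 0.008 0.282 0.04 0" --pt "0.2 0.008 0.282 0.04 0" --pt "0.2 0.008 0.282 0.04 0" --pt "0.2 0.008 0.282 0.04 0"

```text
time: 31.3
eef_pos: [0.4618, 0.1347, 0.1487]
ee_rot: [-0.001, 0.002, 1.0, -0.001]
contact_force: [-0.2, -0.0, -1.1]
width: 0.0513
finger_force: 0.0
```

```bash
cat > rel.py <<'E'
from fit import *
def rel(n,xy,c,T,thr=150):
    d,t,f,e=DIM[n]
    best=fit([(f,0,.008),(e,.008,.016),(d,.016,.016+t)],xy,c,T,thr=thr,mask_r=1.15)
    mx=c["color"].max(2);m=np.zeros(mx.shape,np.uint8)
    cv2.fillPoly(m,[np.round(cyl(best[0],d*.98,.016+t,.016+t,c,T)).astype(np.int32)],1)
    med=np.median(c["color"].max(2)[(m>0)])
    g=mx[m>0];o_t,_=cv2.threshold(g.reshape(-1,1),0,255,cv2.THRESH_OTSU)
    o=((mx<=o_t)&(m>0)).astype(np.uint8);o=cv2.morphologyEx(o,cv2.MORPH_OPEN,np.ones((3,3),np.uint8))
    cs,_=cv2.findContours(o,cv2.RETR_EXTERNAL,cv2.CHAIN_APPROX_NONE);k=max(cs,key=cv2.contourArea)
    (p,ax,_)=cv2.fitEllipse(k)
    w=at([p],.016+t,c,T)[0,:2]
    return (w-best[0])*1000,best,p,ax
if __name__=="__main__":
    c0=camera("wrist")
    for f,n,xy,e in (("w7","xs",(.546,-.421),(.5460,-.4211,.1512)),("c2","s",(.462,.1356),(.4625,.1355,.1497)),("c3","m",(.5285,.393),(.5285,.3944,.1501)),("c4","l",(.4696,-.146),(.4710,-.1449,.1915))):
        c=dict(c0);c["color"]=cv2.imread(f"pics/{f}.png")[:,:,::-1]
        T=pose(dict(eef_pos=e,ee_rot=[0,0,1,0]))@c["mount"]
        for thr in (110,150): print(n,*rel(n,xy,c,T,thr))
    s=observe();c=camera("wrist");T=pose(s)@c["mount"]
    print(s["eef_pos"],"live s",rel("s",(.462,.1356),c,T),rel("s",(.462,.1356),c,T,120)[0])
E
python3 rel.py
```

```text
xs [-0.54112654 -1.3417268 ] (array([ 0.54507774, -0.42032769]), array([280.9337232 , 194.54613385]), 0.9063604240282686) (279.4525146484375, 200.88002014160156) (23.903135299682617, 25.486671447753906)
xs [-0.61359643 -1.31429921] (array([ 0.54515021, -0.42035512]), array([280.92134454, 194.60806723]), 0.8755150088287228) (279.4525146484375, 200.88002014160156) (23.903135299682617, 25.486671447753906)
s [-0.72334358 -1.19552297] (array([0.46185786, 0.13553072]), array([280.16579224, 194.91458552]), 0.953) (278.7199401855469, 202.5998077392578) (33.24663543701172, 35.48250198364258)
s [-0.83946353 -1.13261722] (array([0.46197398, 0.13546781]), array([280.06065185, 195.13209583]), 0.9271562937762657) (278.7199401855469, 202.5998077392578) (33.24663543701172, 35.48250198364258)
m [-0.55243144  0.40026769] (array([0.52832867, 0.39278468]), array([278.18755516, 194.89791115]), 0.9519675115530037) (278.65582275390625, 204.32086181640625) (45.92412185668945, 48.59062194824219)
m [-0.63405058  0.47305282] (array([0.52841029, 0.3927119 ]), array([278.09190241, 194.99221673]), 0.9327097584810834) (278.65582275390625, 204.32086181640625) (45.92412185668945, 48.59062194824219)
l [-0.34621349  0.12461973] (array([ 0.46721033, -0.1458388 ]), array([278.94492718, 179.29164117]), 0.9742458566829617) (279.1231994628906, 188.07354736328125) (53.80548095703125, 56.34490966796875)
l [-0.40313417  0.30495806] (array([ 0.46726725, -0.14601914]), array([278.74831629, 179.37378399]), 0.9556615017878427) (279.1231994628906, 188.07354736328125) (53.80548095703125, 56.34490966796875)
[0.46193774 0.1348968  0.14889266] live s (array([-1.03584304, -1.16553663]), (array([0.46241445, 0.13558878]), array([281.15653854, 196.56066137]), 0.9328926282051282), (279.8519287109375, 204.00277709960938), (33.176605224609375, 35.503448486328125)) [-0.86726687 -1.19802441]
```

All four rings are within 1.5 mm of their seat axes (xs 1.4, s 1.4, m 0.7, l 0.4). One last overall look before handing in.

```bash
python3 - <<'E'
from look import *
cv2.imwrite("pics/fin.png",camera("scene")["color"][:,:,::-1])
E
```

```text
(no output)
```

View pics/fin.png

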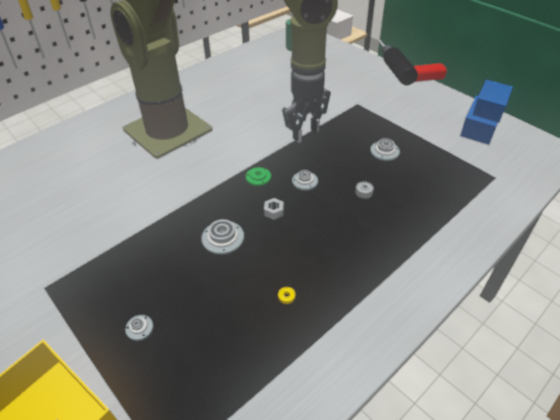

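All four bearings are on their covers: xs (138,326), s (305,178), m (385,148), l (222,234). The gear (364,189), nut (274,208), yellow ring and green cover are where they started, and the arm is clear.

```bash
python3 -c "
from plant import *
print(job_done())"
```

```text
the job is handed in; nothing more can be done
None
```

The job is handed in: all four bearings sit flat on their own covers, each within about 1.5 mm of centre by the wrist camera, set down without dropping, with the gear, nut and look-alikes left where they were.

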